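Fit the drip plate and hold the gearbox's oil hatch open

ROBOT

A 6-joint arm with a two-finger parallel gripper is mounted at the origin on the work surface. World frame = base frame: x ahead of the robot, y to its left, z up, the work surface at z = 0. Lengths are in m, angles in rad, forces in N, time in s.
With the tool pointing down it reaches from about 0.35 to 0.775 m from the base axis. Payload 5.5 kg.
Tool frame: the origin (TCP) lies midway between the tips of the shut fingers; the grasp point (between the pads) lies 19 mm behind it (env.hold_point_z is the distance from the TCP to the grasp point, in m); z points along the fingers, y is the line along which they close (so a half turn about z gives the same grasp; the last joint's range is limited). The gripper opens to 85 mm and grips with 20 to 120 N. Pads are 22 mm wide; open, the fingers measure 114 mm over their backs; the gripper's body (76 mm by 85 mm) begins 54 mm behind the grasp point. The pads swing forward as they close: fully open they stand 13 mm farther back than shut.
Start: joints at [1.077, 0.313, 0.046, 1.304, 0, 1.431], TCP at [0.199, 0.539, 0.231] pointing down, gripper open.
Joint ranges: [-2.76, 2.76], [-0.86, 1.69], [-1.03, 1.26], [-2.2, 2.34], [-1.47, 1.5], [-3.14, 3.14]. Speed limits (rad/s): [2.57, 2.57, 3.14, 3.14, 3.14, 3.14].

INTERFACE

Orientations are given as a unit quaternion [w, x, y, z].
In Python, from workcell import env, read_camera gives the robot as it stands. The module is installed in compiled form; this text tells all that it offers.
- The arm moves only by the tool carry_out, never from a script. Its argument "moves" is a list of rows, each an object of numbers: "tx", "ty", "tz": the shift along the world's x, y, z in cm; "wx", "wy", "wz": the turn, a rotation vector about the world's x, y, z in rad; "claw": the closure, from -1 (fully open) to 1 (shut). A call has 1 to 8 rows; each row shifts and turns the commanded pose from where the row before left it; what a row does not reach is not made up. A row lasts 1/8 s, in which the tool goes at most 62.5 mm and 10.7 degrees, less where a joint would pass 70% of its speed; a pose out of reach is approached as far as the arm can. A call is refused whole if a number of a shift passes 6.25 or a number of a turn 0.188, either way. A call with a gripper value outside its range is refused whole. The fingers move at their own pace and stop on an object; "newtons" is the grip in N (left out, the last holds). Time passes only in rows, so rows that do not move let the fingers close. It gives the time, the measured TCP pose, the force, the opening and the grip force at its end, in the units of the state.
- env.get_state(): the state, without advancing time (a new reading comes with each control period).
- read_camera(name): name is "scene" or "top" or "wrist"; returns a dict with "image" (480x640x3 uint8, blue, green, red), "z_map" (480x640 float32, m along the optical axis (not along the pixel's ray), 0 where there is no reading), "fx", "fy", "cx", "cy" (pixels), "k1" (the pictures are not rectified: a ray, as slopes to the right and down, at radius r is drawn at 1 + k1 r^2 times it, then the intrinsics apply), "camera_from_world" (4x4, takes a point from world to camera coordinates); the wrist camera has in their place "hand_eye" (4x4, takes a point from camera to tool coordinates, whose origin is the TCP and whose axes are the flange's). Camera axes: x right, y down, z forward; pixel columns grow to the right and rows downward; lengths in m; the calibration is good to about 2 mm. A picture is of the moment at which its call begins: read the wrist's pose just before it.
- env.hand_in(): hands the job in; it is judged then, once.
The state is a dict: "clock": time; "joint_pos": joint angles; "qvel": joint speeds; "tau": joint torques, N m; "tcp_pos": TCP position; "orientation": TCP orientation; "wrist_force": force on the tool from outside, world axes, zero at the start; "ft_torque": the same for the moment, N m; "finger_gap": finger opening in m; "grip_force": force on a finger pad.
Only numpy, scipy, OpenCV 4.12 (cv2) and the standard library are available. Lean on these libraries where they do the work, as an engineer would, in place of code of your own. Each camera call takes 0.05 s, during which the arm holds its last target. There are 200 camera calls.

TASK

Get the gearbox ready for its oil check: first, with the hatch still shut, lower the drip plate (the one with two holes, not the blank one) over the two locating pins on the gearbox's ledge until it rests flush, and let go of it. Then lift the oil hatch, which has a handle bar on top, and hold it open at 60 degrees (within about 6) from shut; it falls shut by itself, so finish while the gripper is still holding it there, without letting go. Leave everything else on the tray where it is.

Things in the scene. Friction and masses are not known exactly. Their poses are not given: they have to be found in the camera images.
- gearbox: Grey gearbox fixed to the tray: box 150 (x) x 180 (y) x 100 mm high with an oil hatch as its roof, and on its -x side a lower ledge 90 (x) x 150 (y) mm, top 50 mm above the tray, with two upright locating pins. Bolted feet 10 mm high reach to y = +-115 mm. Origin: centre of the underside of the box; z up.
- ledge (a point): Centre of the ledge's top, midway between the pins: 130 mm from the gearbox origin along its -x, 50 mm up; axes as the gearbox's. Pins at y = +48 and -48 mm, diameter 10 mm, 16 mm tall, tops chamfered. The seated plate's origin lies here, its x along the gearbox's x (either way round). The hatch's edge is 50 mm away along +x, its top 56 mm above this point.
- hatch (a joint): Opening angle of the oil hatch, rad: 0 shut (level), grows as its free edge (gearbox -y side) rises, stop at 1.4. Wanted: 1.047 (60 degrees). No spring or catch: its weight (0.25 to 0.45 kg) makes it fall shut from any angle. Aluminium plate 160 (x) x 190 (y) x 6 mm, its underside 100 mm above the tray.
- hatch_hinge (a point): Middle of the hatch's hinge line, which runs along the gearbox's x at its +y wall: 90 mm from the gearbox origin along +y, 100 mm up. Axes as the gearbox's (fixed).
- hatch_bar (a point): Middle of the hatch's handle: round steel bar, diameter 10 mm, along the gearbox's x, axis 40 mm above the hatch's upper face, on two 8 mm posts 100 mm apart. Shut: 170 mm from the hinge line along -y and 46 mm above it. Moves and turns with the hatch; the bar can turn between the finger pads, so the tool may stay pointing down.
- drip_plate: Loose aluminium drip plate 70 (x) x 130 (y) x 6 mm, 0.17 to 0.35 kg, with two through holes of 12.5 mm at y = +48 and -48 mm and an upright grip fin in the middle of its top: 40 mm along x, 12 mm thick along y, top 51 mm above the underside. Same either way round. Origin: centre of the underside; z up. Starts flat on the tray.
- blank_plate: Bystander: plate of the same size and fin as the drip plate but without holes. Origin: centre of the underside.
- bottle: Bystander: blue plastic bottle, 70 mm diameter, 200 mm tall, standing. Origin: centre of the underside.
- bowl: Bystander: white ceramic bowl, 130 mm across, 55 mm high. Origin: centre of the underside.
- dipstick: Bystander: steel dipstick, 6 mm rod 300 mm long with a loop at one end, lying along its y. Origin: under its middle.
- scoop: Bystander: orange plastic scoop, pan 100 x 75 x 45 mm, handle 100 mm towards its -x. Origin: under the pan's centre.
- clamp: Bystander: small vice-style clamp 90 x 50 x 60 mm. Origin: centre of the underside.
- tin: Bystander: steel tin, 74 mm diameter, 75 mm high. Origin: centre of the underside.
There are look-alikes about, which are no part of the job. What is shaped like the drip_plate but brown or purple is not meant.

How it is judged:
On the way:
1. the drip plate rests flush on the ledge over both pins, let go, the hatch still shut (horizontal distance between drip_plate and ledge below 0.005 m and z of drip_plate in the frame of ledge between -0.003 and 0.003 m and angle between drip_plate's own z axis and vertical below 0.04 rad and angle between the x axis of drip_plate and the x axis of gearbox, either way round below 0.06 rad and contact force between drip_plate and the arm below 0.1 N and contact force between drip_plate and the fingers below 0.1 N and value of joint hatch below 0.05 rad), for 0.2 s.
At the end, for the whole second after the job is handed in: The hatch stands still at 60 +-6 degrees, held by the gripper's fingers (over 0.5 N); the drip plate lies untouched and flush on the ledge over both pins (within 5 mm of centre, 3 mm of height, 0.06 rad of yaw) (horizontal distance between drip_plate and ledge below 0.005 m and z of drip_plate in the frame of ledge between -0.003 and 0.003 m and angle between drip_plate's own z axis and vertical below 0.04 rad and angle between the x axis of drip_plate and the x axis of gearbox, either way round below 0.06 rad and contact force between drip_plate and the arm below 0.1 N and contact force between drip_plate and the fingers below 0.1 N and value of joint hatch between 0.942478 and 1.15192 rad and velocity of joint hatch between -0.05 and 0.05 rad/s and contact force between hatch and the fingers above 0.5 N); the arm keeps its last pose, push and grip.
It fails at once if a bystander (blank plate, bottle, bowl, dipstick, scoop, clamp or tin) is shifted by more than 30 mm (distance of any of blank_plate, bottle, bowl, dipstick, scoop, clamp, tin from where it was at the start of the episode above 0.03 m).
It also fails if it takes over 51 s, if anything falls off the work surface, if the arm or the gripper's body presses on something with over 40 N, if the wrist force passes 120 N, or if a joint passes its speed limit or range.

## Working session

There is one attempt and no reset: what is moved stays moved. The work goes in short steps, Python scripts to look and compute and a tool call to move; the robot and the scene stay as the last step left them, time stands still between calls to the robot, and variables do not carry over. Pictures are saved under pics/ and viewed, at most 10 in all, crops included, and the job is handed in when it is done.

Besides the shell and the picture viewer there is one more tool, called after "Call:" as name([rows], argument=value, ...), one row to a line, values as JSON. carry_out: Moves the arm, as the interface text tells. Its arguments: {"type":"object","properties":{"moves":{"type":"array","items":{"type":"object","properties":{"tx":{"type":"number"},"ty":{"type":"number"},"tz":{"type":"number"},"wx":{"type":"number"},"wy":{"type":"number"},"wz":{"type":"number"},"claw":{"type":"number"}}}},"newtons":{"type":"number"}},"required":["moves"]}

```bash
mkdir -p pics; cat > h.py <<'E'
import numpy as np, cv2
from workcell import env, read_camera
from scipy.spatial.transform import Rotation as R
def cloud(c, T=None):
    """world xyz per pixel (480,640,3), nan where no depth"""
    K=np.array([[c['fx'],0,c['cx']],[0,c['fy'],c['cy']],[0,0,1.]])
    u,v=np.meshgrid(np.arange(640.),np.arange(480.))
    p=cv2.undistortPoints(np.stack([u,v],-1).reshape(-1,1,2),K,np.array([c['k1'],0,0,0,0.])).reshape(480,640,2)
    z=c['z_map'].astype(float); z=np.where(z>0,z,np.nan)
    P=np.concatenate([p*z[...,None],z[...,None]],-1)
    if T is None: T=np.linalg.inv(c['camera_from_world'])
    return P@T[:3,:3].T+T[:3,3]
def toolT(s):
    w,x,y,z=s['orientation']; T=np.eye(4); T[:3,:3]=R.from_quat([x,y,z,w]).as_matrix(); T[:3,3]=s['tcp_pos']; return T
E
python3 - <<'E'
from h import *
s=env.get_state(); print({k:np.round(v,3) for k,v in s.items()}, env.hold_point_z)
for n in('top','scene'):
    c=read_camera(n); cv2.imwrite(f'pics/{n}0.png',c['image']); np.save(f'{n}0.npy',cloud(c))
E
```

```text
{'clock': np.float64(0.0), 'joint_pos': array([1.077, 0.314, 0.045, 1.304, 0.   , 1.431]), 'qvel': array([-0.   ,  0.003,  0.001, -0.001,  0.001,  0.001]), 'tau': array([-0.0000e+00, -4.8063e+01,  2.9853e+01,  2.0000e-02,  0.0000e+00,
       -0.0000e+00]), 'tcp_pos': array([0.199, 0.539, 0.23 ]), 'orientation': array([-0.   ,  0.176,  0.984, -0.001]), 'wrist_force': array([ 0.147,  0.608, -0.81 ]), 'ft_torque': array([ 0.047, -0.056, -0.022]), 'grip_force': np.float64(0.0), 'finger_gap': np.float64(0.086)} 0.0187
```

View pics/top0.png

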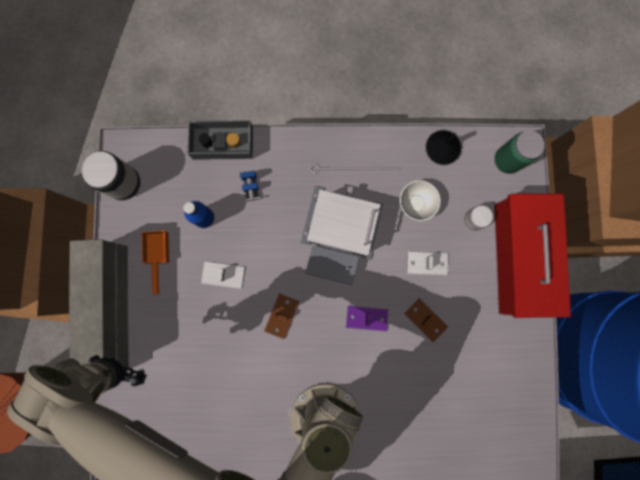

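View pics/scene0.png

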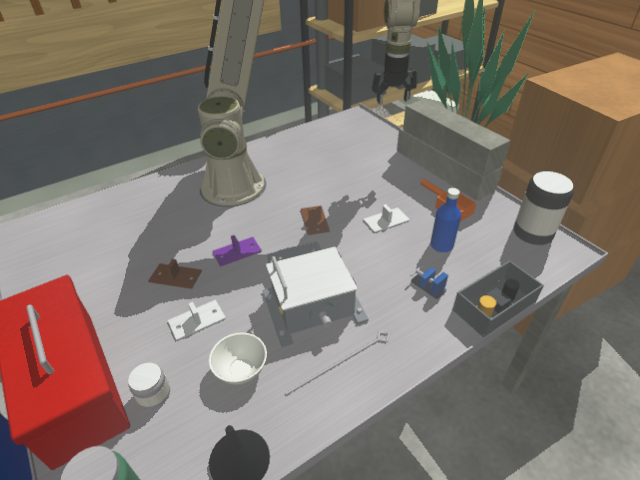

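The top view shows the drip plate (two holes) at about (428,262) and the blank one at (223,274). The gearbox hatch is at (343,222) with its bar on the right, and the ledge is at (332,263). Next I'll measure them from the clouds.

```bash
python3 - <<'E'
from h import *
P=np.load('top0.npy'); S=np.load('scene0.npy')
def rect(Q,m,name):
    q=Q[m].astype(np.float32); r=cv2.minAreaRect(q[:,:2]*1000); print(name,m.sum(),'z',np.round(np.median(q[:,2]),4),[np.round(a,1) for a in r])
def box(u0,u1,v0,v1):
    m=np.zeros((480,640),bool); m[v0:v1,u0:u1]=1; return m
img=cv2.imread('pics/top0.png').max(2)
Z=P[...,2]
print('tray z',np.nanmedian(Z[330:350,420:440]), 'px pitch',P[262,429]-P[262,428])
rect(P,box(400,455,245,282)&(img>150)&(Z<.02),'drip');rect(P,box(400,455,245,282)&(Z>.003)&(Z<.02),'dripz'); rect(P,box(400,455,245,282)&(Z>.03),'fin')
rect(P,box(295,390,180,300)&(Z>.09)&(Z<.12),'hatch'); rect(P,box(295,390,180,300)&(Z>.135),'bar')
rect(P,box(295,390,235,300)&(Z>.04)&(Z<.058),'ledge'); rect(P,box(295,390,245,300)&(Z>.058)&(Z<.075),'pins')
# scene camera: by world region
X=S
def reg(x0,x1,y0,y1,z0,z1): return (X[...,0]>x0)&(X[...,0]<x1)&(X[...,1]>y0)&(X[...,1]<y1)&(X[...,2]>z0)&(X[...,2]<z1)
c=P[262,428]; print(c)
rect(S,reg(c[0]-.08,c[0]+.08,c[1]-.09,c[1]+.09,.003,.015),'dripS'); rect(S,reg(c[0]-.05,c[0]+.05,c[1]-.05,c[1]+.05,.03,.06),'finS')
g=P[222,343]; print(g)
rect(S,reg(g[0]-.2,g[0]+.2,g[1]-.15,g[1]+.15,.095,.115),'hatchS');rect(S,reg(g[0]-.2,g[0]+.2,g[1]-.2,g[1]+.15,.135,.17),'barS')
rect(S,reg(g[0]-.2,g[0]-.05,g[1]-.15,g[1]+.15,.04,.056),'ledgeS')
E
```

```text
tray z 0.0016549452908334317 px pitch [-0.00051869 -0.00129514  0.00819105]
drip 737 z 0.0048 [array([ 487.8, -334.7]), array([132.5,  75.5]), np.float64(87.3)]
dripz 775 z 0.0059 [array([ 487.7, -334.5]), array([177.6, 116.3]), np.float64(89.3)]
fin 66 z 0.0484 [array([ 487.6, -336.1]), array([14.1, 39.4]), np.float64(84.7)]
hatch 3195 z 0.1058 [array([610.6, -58.9]), array([194.1, 164.7]), np.float64(75.8)]
bar 126 z 0.1494 [array([ 588.6, -135.9]), array([ 10.3, 107.2]), np.float64(75.4)]
ledge 1417 z 0.0493 [array([488.1, -26.1]), array([170.2, 100.4]), np.float64(75.7)]
pins 29 z 0.0615 [array([484.1, -24.8]), array([112.3,  58.2]), np.float64(68.1)]
[ 0.48854317 -0.32953858  0.03766582]
dripS 1289 z 0.0063 [array([ 488.5, -329.5]), array([159.4, 179.2]), np.float64(0.2)]
finS 97 z 0.051 [array([ 489.9, -334.3]), array([12.2, 42.2]), np.float64(87.0)]
[ 0.60696391 -0.05942351  0.1099364 ]
hatchS 3518 z 0.1067 [array([610.5, -57.6]), array([195.2, 166.1]), np.float64(75.7)]
barS 152 z 0.1508 [array([ 590.8, -135.9]), array([ 10.2, 107.9]), np.float64(75.8)]
ledgeS 467 z 0.0508 [array([470.7, -52.5]), array([110. , 213.3]), np.float64(18.1)]
```

Call:
carry_out([
  {"tx":3,"ty":-6,"tz":0.5,"wz":0.038,"claw":-1},
  {"tx":3,"ty":-6,"tz":0.5,"wz":0.038,"claw":-1},
  {"tx":3,"ty":-6,"tz":0.5,"wz":0.038,"claw":-1},
  {"tx":3,"ty":-6,"tz":0.5,"wz":0.038,"claw":-1},
  {"tx":3,"ty":-6,"wz":0.038,"claw":-1},
  {"tx":3,"ty":-6,"wz":0.038,"claw":-1},
  {"tx":3,"ty":-6,"wz":0.038,"claw":-1},
  {"tx":3,"ty":-6,"wz":0.038,"claw":-1},
])

```text
invalid input at $.moves[0]: expected keys tx, ty, tz, wx, wy, wz, claw
```

Call:
carry_out([
  {"tx":2,"ty":-4.5,"claw":-1},
  {"tx":1,"ty":-4,"claw":-1},
  {"tx":0,"ty":0,"claw":-1},
  {"tx":0,"claw":-1},
])

```text
invalid input at $.moves[0]: expected keys tx, ty, tz, wx, wy, wz, claw
```

```bash
python3 - <<'E'
from h import *
s=env.get_state(); T=toolT(s); c=read_camera('wrist'); print(np.round(s['tcp_pos'],4),np.round(T[:3,:3],3),np.abs(s['qvel']).max(),s['clock'])
print(np.round(c['hand_eye'],3))
cv2.imwrite('pics/w1.png',c['image']); np.save('w1.npy',cloud(c,T@c['hand_eye']))
E
```

```text
[0.199  0.539  0.2305] [[-0.938  0.346 -0.001]
 [ 0.346  0.938 -0.001]
 [ 0.    -0.002 -1.   ]] 0.0035293959700751056 0.1
[[ 0.    -0.957 -0.292  0.075]
 [ 1.     0.     0.    -0.001]
 [-0.    -0.292  0.957 -0.143]
 [ 0.     0.     0.     1.   ]]
```

View pics/w1.png

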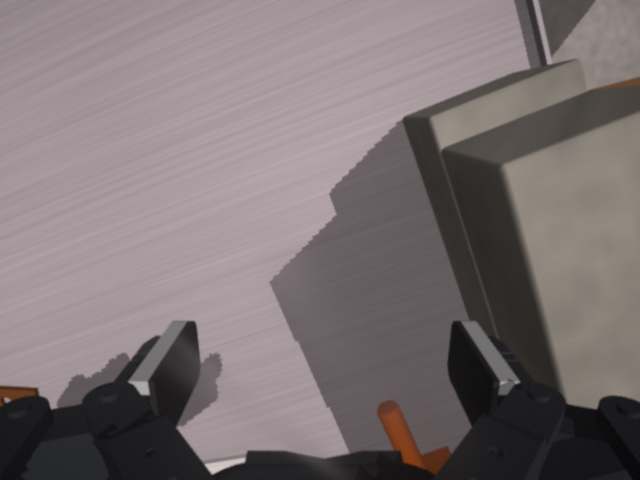

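All the keys are required, so the arm hasn't moved. The wrist picture shows only tray and the block, with nothing useful in it. I'll send the moves again.

Call:
carry_out([
  {"tx":3,"ty":-6,"tz":0.5,"wx":0,"wy":0,"wz":0.038,"claw":-1},
  {"tx":3,"ty":-6,"tz":0.5,"wx":0,"wy":0,"wz":0.038,"claw":-1},
  {"tx":3,"ty":-6,"tz":0.5,"wx":0,"wy":0,"wz":0.038,"claw":-1},
  {"tx":3,"ty":-6,"tz":0.5,"wx":0,"wy":0,"wz":0.038,"claw":-1},
  {"tx":3,"ty":-6,"tz":0,"wx":0,"wy":0,"wz":0.038,"claw":-1},
  {"tx":3,"ty":-6,"tz":0,"wx":0,"wy":0,"wz":0.038,"claw":-1},
  {"tx":3,"ty":-6,"tz":0,"wx":0,"wy":0,"wz":0.038,"claw":-1},
  {"tx":3,"ty":-6,"tz":0,"wx":0,"wy":0,"wz":0.038,"claw":-1},
])

```text
clock: 1.15
tcp_pos: [0.4231, 0.0909, 0.25]
orientation: [0.0, 0.024, 1.0, 0.0]
wrist_force: [1.3, 1.0, -0.3]
finger_gap: 0.0854
grip_force: 0.0
```

Call:
carry_out([
  {"tx":2,"ty":-4.5,"tz":0,"wx":0,"wy":0,"wz":0,"claw":-1},
  {"tx":1,"ty":-4,"tz":0,"wx":0,"wy":0,"wz":0,"claw":-1},
  {"tx":0,"ty":0,"tz":0,"wx":0,"wy":0,"wz":0,"claw":-1},
  {"tx":0,"ty":0,"tz":0,"wx":0,"wy":0,"wz":0,"claw":-1},
])

```text
clock: 1.65
tcp_pos: [0.4521, 0.008, 0.2496]
orientation: [-0.0, 0.025, 1.0, 0.0]
wrist_force: [0.1, -0.5, -0.2]
finger_gap: 0.0853
grip_force: 0.0
```

```bash
python3 - <<'E'
from h import *
s=env.get_state(); T=toolT(s); c=read_camera('wrist'); print(np.round(s['tcp_pos'],4),np.round(T[:3,:3],3),np.abs(s['qvel']).max(),s['clock'])
cv2.imwrite('pics/w2.png',c['image']); np.save('w2.npy',cloud(c,T@c['hand_eye']))
E
```

```text
[0.4521 0.008  0.2496] [[-0.999  0.05  -0.001]
 [ 0.05   0.999  0.001]
 [ 0.001  0.001 -1.   ]] 0.025500121690097313 1.65
```

View pics/w2.png

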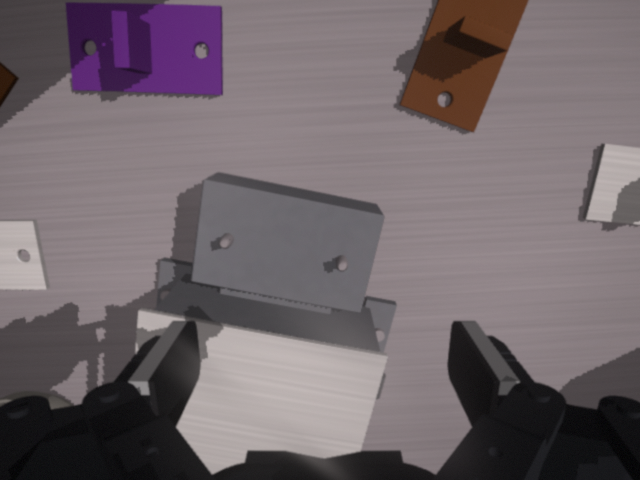

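The wrist view shows both pins clearly, with tops at about (225,240) and (342,263). The hatch edge is below them.

```bash
python3 - <<'E'
from h import *
P=np.load('w2.npy'); Z=P[...,2]; c=[]
for u,v in((225,241),(342,264)):
    q=P[v-12:v+13,u-12:u+13].reshape(-1,3); t=q[(q[:,2]>.0625)&(q[:,2]<.072)]
    lo,hi=t.min(0),t.max(0); c.append((lo+hi)[:2]/2); print(len(t),np.round(np.median(t,0),4),np.round(hi-lo,4),np.round(c[-1],4))
d=c[1]-c[0]; print('spacing',np.linalg.norm(d),'angle',np.degrees(np.arctan2(d[1],d[0])),'mid',np.mean(c,0))
m=(Z>.046)&(Z<.054); m[:180]=0;m[310:]=0;m[:,:190]=0;m[:,385:]=0
r=cv2.minAreaRect(P[m][:,:2].astype(np.float32)*1000);print('ledge',np.median(Z[m]),r,)
E
```

```text
119 [ 0.4691 -0.0724  0.0652] [0.0093 0.0102 0.0053] [ 0.4698 -0.0729]
108 [0.4926 0.0198 0.0655] [0.0087 0.0091 0.0049] [0.4932 0.0201]
spacing 0.09595136792444119 angle 75.86393790582599 mid [ 0.48152968 -0.02639332]
ledge 0.0502444577465663 ((486.8590087890625, -27.641464233398438), (149.9117889404297, 101.71259307861328), 75.5876235961914)
```

Call:
carry_out([
  {"tx":0.6,"ty":-4.8,"tz":-0.5,"wx":0,"wy":0,"wz":0,"claw":-1},
  {"tx":0.6,"ty":-4.8,"tz":-0.5,"wx":0,"wy":0,"wz":0,"claw":-1},
  {"tx":0.6,"ty":-4.8,"tz":-0.5,"wx":0,"wy":0,"wz":0,"claw":-1},
  {"tx":0.6,"ty":-4.8,"tz":-0.5,"wx":0,"wy":0,"wz":0,"claw":-1},
  {"tx":0.6,"ty":-4.8,"tz":0,"wx":0,"wy":0,"wz":0,"claw":-1},
  {"tx":0.6,"ty":-4.8,"tz":0,"wx":0,"wy":0,"wz":0,"claw":-1},
  {"tx":0,"ty":-5.4,"tz":0,"wx":0,"wy":0,"wz":0,"claw":-1},
  {"tx":0,"ty":0,"tz":0,"wx":0,"wy":0,"wz":0,"claw":-1},
])

```text
clock: 2.7
tcp_pos: [0.489, -0.3361, 0.2291]
orientation: [-0.0, 0.026, 1.0, -0.0]
wrist_force: [-0.3, 1.3, -0.2]
finger_gap: 0.0852
grip_force: 0.0
```

Call:
carry_out([
  {"tx":0,"ty":0,"tz":0,"wx":0,"wy":0,"wz":0,"claw":-1},
  {"tx":0,"ty":0,"tz":0,"wx":0,"wy":0,"wz":0,"claw":-1},
])

```text
clock: 2.95
tcp_pos: [0.4889, -0.3322, 0.2302]
orientation: [-0.0, 0.024, 1.0, 0.0]
wrist_force: [-0.4, 0.2, -0.1]
finger_gap: 0.0851
grip_force: 0.0
```

```bash
python3 - <<'E'
from h import *
s=env.get_state(); T=toolT(s); c=read_camera('wrist'); print(np.round(s['tcp_pos'],4),np.round(T[:3,:3],3),np.abs(s['qvel']).max(),s['clock'])
cv2.imwrite('pics/w3.png',c['image']); P=cloud(c,T@c['hand_eye']); np.save('w3.npy',P)
E
```

```text
[ 0.4889 -0.3322  0.2302] [[-0.999  0.047 -0.   ]
 [ 0.047  0.999  0.   ]
 [ 0.     0.    -1.   ]] 0.003130238131442943 2.95
```

View pics/w3.png

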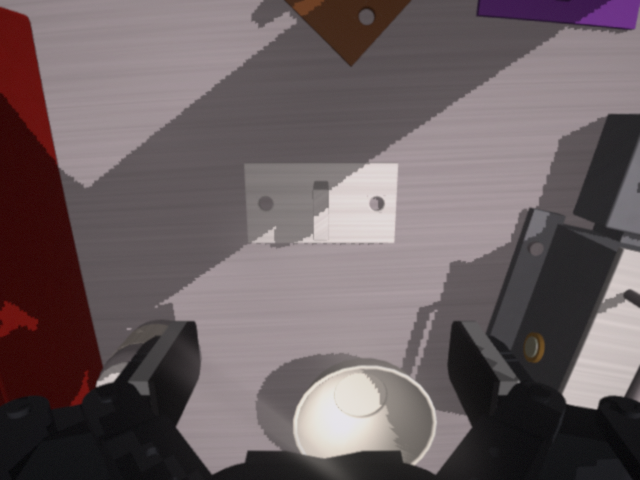

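The drip plate sits at (244–398, 163–243). Its holes are at (266,203) and (377,204), and the fin is at (321,205).

```bash
python3 - <<'E'
from h import *
P=np.load('w3.npy'); Z=P[...,2]
M=np.zeros(Z.shape,bool);M[155:252,235:408]=1
print('tray',np.nanmedian(Z[170:230,180:230]),'plate',np.nanmedian(Z[215:235,340:360]))
img=cv2.imread('pics/w3.png').astype(int)
for nm,m in(('plate',M&(Z>.0035)&(Z<.012)),('fintop',M&(Z>.046))):
    q=P[m]; r=cv2.minAreaRect(q[:,:2].astype(np.float32)*1000); print(nm,m.sum(),np.round(np.median(q[:,2]),4),r)
c=[]
g=img.sum(2)
for u,v in((266,203),(377,204)):
    w=g[v-13:v+14,u-13:u+14]; th=(w.min()+np.median(w))/2; b=(w<th).astype(np.uint8)
    n,l,st,ce=cv2.connectedComponentsWithStats(b); k=l[13,13]; uc=ce[k]+[u-13,v-13]
    q=P[v-13:v+14,u-13:u+14][l==k]; 
    # intersect pixel with plate-top plane z=.006
    j=P[int(round(uc[1])),int(round(uc[0]))]; s=np.array((0,0,0))
    print(uc,st[k],np.round(j,4)); c.append(uc)
cam=toolT(env.get_state())@read_camera('wrist')['hand_eye']; o=cam[:3,3]; h=[]
for uc in c:
    j=P[int(round(uc[1])),int(round(uc[0]))]; t=(.006-o[2])/(j[2]-o[2]); h.append((o+t*(j-o))[:2])
d=h[1]-h[0]; print('holes',h,np.linalg.norm(d),np.degrees(np.arctan2(d[1],d[0])),np.mean(h,0))
E
```

```text
tray 0.00026462120396797406 plate 0.006261592659776272
plate 10788 0.0062 ((486.553955078125, -335.1899719238281), (130.64955139160156, 70.75811004638672), 87.18750762939453)
fintop 826 0.0512 ((486.10491943359375, -334.8724060058594), (11.700596809387207, 39.55669403076172), 87.29444885253906)
[265.19411765 203.05882353] [  5   6  15  15 170] [ 0.4847 -0.3839  0.0013]
[378.75247525 202.79207921] [  9   6  11  14 101] [ 4.897e-01 -2.838e-01  3.000e-04]
holes [array([ 0.48384398, -0.38319412]), array([ 0.48849629, -0.28447705])] 0.09882663594769886 87.30178038406238 [ 0.48617013 -0.33383559]
```

Call:
carry_out([
  {"tx":-0.25,"ty":-0.28,"tz":-4,"wx":0,"wy":0,"wz":0,"claw":-1},
  {"tx":0,"ty":0,"tz":-4,"wx":0,"wy":0,"wz":0,"claw":-1},
  {"tx":0,"ty":0,"tz":-4,"wx":0,"wy":0,"wz":0,"claw":-1},
  {"tx":0,"ty":0,"tz":-4,"wx":0,"wy":0,"wz":0,"claw":-1},
  {"tx":0,"ty":0,"tz":-2.8,"wx":0,"wy":0,"wz":0,"claw":-1},
  {"tx":0,"ty":0,"tz":-2,"wx":0,"wy":0,"wz":0,"claw":-1},
  {"tx":0,"ty":0,"tz":0,"wx":0,"wy":0,"wz":0,"claw":-1},
  {"tx":0,"ty":0,"tz":0,"wx":0,"wy":0,"wz":0,"claw":-1},
])

```text
clock: 4.05
tcp_pos: [0.4867, -0.337, 0.023]
orientation: [0.001, 0.025, 1.0, -0.0]
wrist_force: [0.1, 0.0, 0.2]
finger_gap: 0.0855
grip_force: 0.0
```

Call:
carry_out([
  {"tx":0,"ty":0,"tz":0,"wx":0,"wy":0,"wz":0,"claw":1},
  {"tx":0,"ty":0,"tz":0,"wx":0,"wy":0,"wz":0,"claw":1},
  {"tx":0,"ty":0,"tz":0,"wx":0,"wy":0,"wz":0,"claw":1},
  {"tx":0,"ty":0,"tz":0,"wx":0,"wy":0,"wz":0,"claw":1},
  {"tx":0,"ty":0,"tz":0,"wx":0,"wy":0,"wz":0,"claw":1},
  {"tx":0,"ty":0,"tz":0,"wx":0,"wy":0,"wz":0,"claw":1},
  {"tx":0,"ty":0,"tz":0,"wx":0,"wy":0,"wz":0,"claw":1},
  {"tx":0,"ty":0,"tz":0,"wx":0,"wy":0,"wz":0,"claw":1},
], newtons=50)

```text
clock: 5.05
tcp_pos: [0.4862, -0.3371, 0.0222]
orientation: [0.0, 0.025, 1.0, -0.0]
wrist_force: [-0.3, 1.3, 4.6]
finger_gap: 0.0113
grip_force: 49.8
```

Call:
carry_out([
  {"tx":0,"ty":0,"tz":1,"wx":0,"wy":0,"wz":0,"claw":1},
  {"tx":0,"ty":0,"tz":3,"wx":0,"wy":0,"wz":0,"claw":1},
  {"tx":0,"ty":0,"tz":4,"wx":0,"wy":0,"wz":0,"claw":1},
  {"tx":0,"ty":0,"tz":4,"wx":0,"wy":0,"wz":0,"claw":1},
  {"tx":0,"ty":0,"tz":4,"wx":0,"wy":0,"wz":0,"claw":1},
  {"tx":0,"ty":0,"tz":2,"wx":0,"wy":0,"wz":0,"claw":1},
  {"tx":0,"ty":0,"tz":0,"wx":0,"wy":0,"wz":0,"claw":1},
  {"tx":0,"ty":0,"tz":0,"wx":0,"wy":0,"wz":0,"claw":1},
])

```text
clock: 6.05
tcp_pos: [0.4854, -0.3364, 0.2005]
orientation: [-0.001, 0.025, 1.0, 0.001]
wrist_force: [0.1, -0.5, -2.8]
finger_gap: 0.0116
grip_force: 49.0
```

Call:
carry_out([
  {"tx":0,"ty":4,"tz":0,"wx":0,"wy":0,"wz":-0.028,"claw":1},
  {"tx":0,"ty":4.5,"tz":0,"wx":0,"wy":0,"wz":-0.028,"claw":1},
  {"tx":0,"ty":4.5,"tz":0,"wx":0,"wy":0,"wz":-0.028,"claw":1},
  {"tx":-0.2,"ty":4.5,"tz":0,"wx":0,"wy":0,"wz":-0.028,"claw":1},
  {"tx":-0.2,"ty":4.5,"tz":0,"wx":0,"wy":0,"wz":-0.028,"claw":1},
  {"tx":0,"ty":4.5,"tz":0,"wx":0,"wy":0,"wz":-0.028,"claw":1},
  {"tx":0,"ty":4.5,"tz":0,"wx":0,"wy":0,"wz":-0.03,"claw":1},
  {"tx":0,"ty":0,"tz":0,"wx":0,"wy":0,"wz":0,"claw":1},
])

```text
clock: 7.05
tcp_pos: [0.4805, -0.0241, 0.2003]
orientation: [-0.002, 0.121, 0.993, 0.0]
wrist_force: [-0.4, -0.0, -1.2]
finger_gap: 0.0111
grip_force: 49.5
```

Call:
carry_out([
  {"tx":0,"ty":0,"tz":0,"wx":0,"wy":0,"wz":0,"claw":1},
  {"tx":0,"ty":0,"tz":0,"wx":0,"wy":0,"wz":0,"claw":1},
])

```text
clock: 7.3
tcp_pos: [0.4818, -0.0278, 0.2013]
orientation: [-0.001, 0.124, 0.992, -0.0]
wrist_force: [0.1, 0.2, -2.2]
finger_gap: 0.0114
grip_force: 49.5
```

```bash
python3 - <<'E'
from h import *
s=env.get_state(); T=toolT(s); c=read_camera('wrist'); print(np.round(s['tcp_pos'],4),np.round(T[:3,:3],4),np.abs(s['qvel']).max(),s['clock'])
print(s['wrist_force'],s['ft_torque'])
cv2.imwrite('pics/w4.png',c['image']); P=cloud(c,T@c['hand_eye']); np.save('w4.npy',P)
E
```

```text
[ 0.4818 -0.0278  0.2013] [[-9.692e-01  2.464e-01 -1.100e-03]
 [ 2.464e-01  9.692e-01  1.000e-04]
 [ 1.000e-03 -2.000e-04 -1.000e+00]] 0.0076408423926441656 7.3
[ 0.05043483  0.21940359 -2.21788412] [-0.01707939 -0.01123735 -0.00189126]
```

View pics/w4.png

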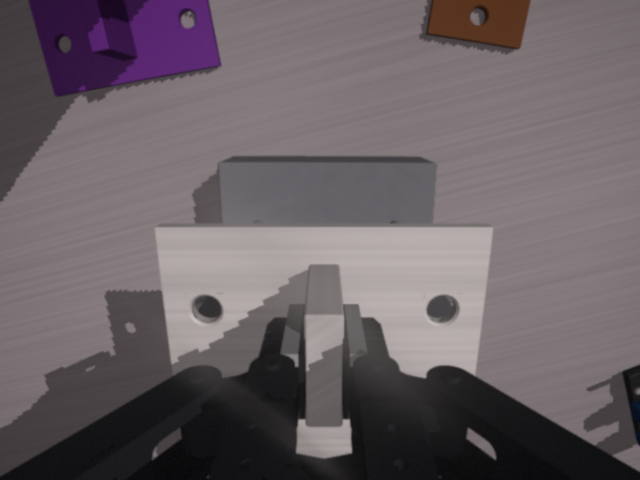

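The plate is held level and its holes are visible at (207,308) and (442,308). The ledge is behind it, with the pins just hidden at about (257,222) and (393,222).

```bash
cat > held.py <<'E'
from h import *
def held(P,img,o,uv):
    """hole centres of the held plate, in world, from dark blobs intersected with the plate's top plane"""
    Z=P[...,2]; zp=[]; h=[]
    # plate top plane
    M=np.zeros(Z.shape,bool);M[232:300,175:475]=1;M[:,295:350]=0
    q=P[M&np.isfinite(Z)]; z0=np.median(q[:,2]); q=q[abs(q[:,2]-z0)<.004]
    A=np.c_[q[:,:2],np.ones(len(q))]; a=np.linalg.lstsq(A,q[:,2],rcond=None)[0]
    print('plane tilt',a[:2],'z',z0)
    for u,v in uv:
        w=Z[v-24:v+25,u-24:u+25]; b=(~(abs(w-z0)<.0035)).astype(np.uint8)
        n,l,st,ce=cv2.connectedComponentsWithStats(b); k=l[24,24]; q=P[v-24:v+25,u-24:u+25][l==k]
        t=(z0-o[2])/(q[:,2]-o[2]); q=o+t[:,None]*(q-o); q=q[np.isfinite(q[:,0])]
        lo,hi=q.min(0),q.max(0); h.append((lo+hi)[:2]/2); print('hole px',st[k],'size',np.round((hi-lo)[:2],4))
    d=h[1]-h[0]; print(np.round(h,4),'spacing',np.linalg.norm(d),'ang',np.degrees(np.arctan2(d[1],d[0])),'mid',np.mean(h,0))
    return z0
E
python3 - <<'E'
from held import *
P=np.load('w4.npy'); img=cv2.imread('pics/w4.png'); T=toolT(env.get_state()); c=read_camera('wrist'); o=(T@c['hand_eye'])[:3,3]
held(P,img,o,((207,308),(442,308)))
E=P[229:300:10,200:450:50,2]; print(np.round(P[229,[165,240,400,480]],4))
m=np.zeros((480,640),bool); m[215:330,140:510]=1; m&=abs(P[...,2]-.185)<.006
# left/right edges -> y centre
g=P[...,2]; 
E
```

```text
plane tilt [-0.00334462  0.00063644] z 0.1853989355681398
hole px [ 10  12  29  25 539] size [0.0111 0.0111]
hole px [  9  12  28  26 540] size [0.0109 0.0114]
[[ 0.4697 -0.0745]
 [ 0.493   0.0176]] spacing 0.09496713874888763 ang 75.78593726186207 mid [ 0.48134334 -0.02843784]
[[ 0.4343 -0.0794  0.1849]
 [ 0.4415 -0.0513  0.1848]
 [ 0.4563  0.0081  0.1857]
 [ 0.4639  0.038   0.1857]]
```

Call:
carry_out([
  {"tx":0,"ty":0.2,"tz":-2,"wx":0,"wy":0,"wz":0,"claw":1},
  {"tx":0,"ty":0,"tz":-3,"wx":0,"wy":0,"wz":0,"claw":1},
  {"tx":0,"ty":0,"tz":-3,"wx":0,"wy":0,"wz":0,"claw":1},
  {"tx":0,"ty":0,"tz":-2,"wx":0,"wy":0,"wz":0,"claw":1},
  {"tx":0,"ty":0,"tz":0,"wx":0,"wy":0,"wz":0,"claw":1},
  {"tx":0,"ty":0,"tz":0,"wx":0,"wy":0,"wz":0,"claw":1},
  {"tx":0,"ty":0,"tz":0,"wx":0,"wy":0,"wz":0,"claw":1},
])

```text
clock: 8.28
tcp_pos: [0.483, -0.0254, 0.1031]
orientation: [0.001, 0.124, 0.992, -0.0]
wrist_force: [-0.4, -0.3, -1.6]
finger_gap: 0.0112
grip_force: 49.5
```

```bash
python3 - <<'E'
from held import *
s=env.get_state(); T=toolT(s); c=read_camera('wrist'); print(np.round(s['tcp_pos'],4),np.abs(s['qvel']).max(),s['clock'])
P=cloud(c,T@c['hand_eye']); o=(T@c['hand_eye'])[:3,3]; held(P,c['image'],o,((207,308),(442,308)))
im=c['image']; a=np.hstack([im[270:350,150:270],im[270:350,385:505]]); cv2.imwrite('pics/w5.png',cv2.resize(a,None,fx=3.3,fy=3.3,interpolation=cv2.INTER_CUBIC))
c=[]
for u,v in((207,308),(442,308)):
    q=P[v-22:v+23,u-22:u+23].reshape(-1,3); t=q[(q[:,2]>.0615)&(q[:,2]<.0725)]; print(len(t)); 
    if len(t): print(np.round(np.percentile(t,[2,50,98],axis=0),4))
E
```

```text
[ 0.483  -0.0254  0.1031] 0.004735084807469879 8.275
plane tilt [ 9.88709848e-04 -3.73778963e-05] z 0.08712228643528962
hole px [ 10  12  29  25 541] size [0.0112 0.0112]
hole px [  9  12  28  25 537] size [0.0108 0.0114]
[[ 0.4709 -0.0721]
 [ 0.4942  0.02  ]] spacing 0.09498664354906018 ang 75.83639492267461 mid [ 0.48255954 -0.02601648]
0
0
```

View pics/w5.png

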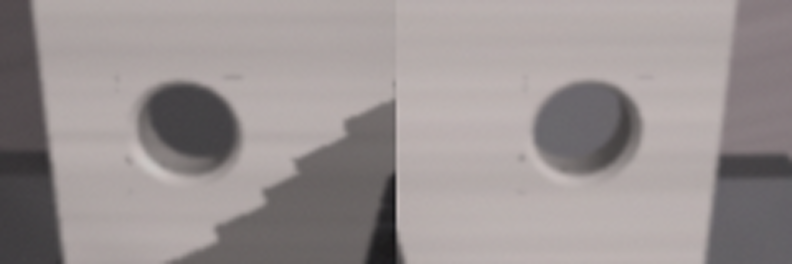

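The holes are clean and the pins aren't visible through them yet. I'll make a small correction and lower to just above the pins.

Call:
carry_out([
  {"tx":-0.1,"ty":-0.04,"tz":-0.7,"wx":0,"wy":0,"wz":0,"claw":1},
  {"tx":0,"ty":0,"tz":-0.6,"wx":0,"wy":0,"wz":0,"claw":1},
  {"tx":0,"ty":0,"tz":0,"wx":0,"wy":0,"wz":0,"claw":1},
  {"tx":0,"ty":0,"tz":0,"wx":0,"wy":0,"wz":0,"claw":1},
])

```text
clock: 8.82
tcp_pos: [0.481, -0.0253, 0.0888]
orientation: [-0.0, 0.124, 0.992, 0.0]
wrist_force: [-1.1, 0.7, -1.8]
finger_gap: 0.0112
grip_force: 49.5
```

```bash
python3 - <<'E'
from held import *
s=env.get_state(); T=toolT(s); c=read_camera('wrist'); print(np.round(s['tcp_pos'],4),np.abs(s['qvel']).max(),s['wrist_force'])
P=cloud(c,T@c['hand_eye']); o=(T@c['hand_eye'])[:3,3]; z0=held(P,c['image'],o,((207,308),(442,308)))
im=c['image']; a=np.hstack([im[270:350,150:270],im[270:350,385:505]]); cv2.imwrite('pics/w6.png',cv2.resize(a,None,fx=3.3,fy=3.3,interpolation=cv2.INTER_CUBIC))
for u,v in((207,308),(442,308)):
    q=P[v-22:v+23,u-22:u+23].reshape(-1,3); t=q[(q[:,2]>.058)&(q[:,2]<z0-.0065)]; print(len(t)); 
    if len(t): print(np.round(np.percentile(t,[2,50,98],axis=0),4))
E
```

```text
[ 0.481  -0.0253  0.0888] 0.004686263475106384 [-1.08801356  0.66501822 -1.8081437 ]
plane tilt [-0.00117546  0.00034888] z 0.0729087373722141
hole px [ 10  12  29  26 544] size [0.0113 0.0111]
hole px [  9  12  28  25 538] size [0.0111 0.0113]
[[ 0.4689 -0.0719]
 [ 0.4921  0.02  ]] spacing 0.09482401494969862 ang 75.83856427191024 mid [ 0.48049395 -0.02594308]
179
[[ 0.4666 -0.0775  0.0629]
 [ 0.4699 -0.0731  0.0657]
 [ 0.4745 -0.0696  0.0664]]
176
[[0.4907 0.0163 0.0629]
 [0.4937 0.0202 0.0655]
 [0.4982 0.0245 0.0664]]
```

View pics/w6.png

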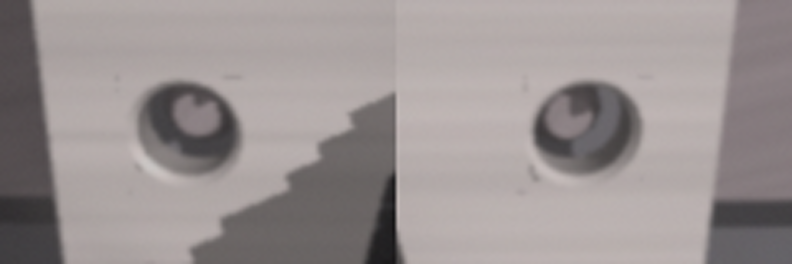

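The pin tops now show inside both holes, at about (210,305) and (438,305). I'll measure the remaining offset.

```bash
python3 - <<'E'
from held import *
s=env.get_state(); T=toolT(s); c=read_camera('wrist'); P=cloud(c,T@c['hand_eye']); o=(T@c['hand_eye'])[:3,3]; g=c['image'].max(2)
print(np.round(s['tcp_pos'],4)); ms=[]
for u,v in((210,305),(438,305)):
    r=np.s_[v-9:v+10,u-9:u+10]; q=P[r]; w=g[r]; m=(abs(q[...,2]-.066)<.0035)&(w>105)
    p=q[m]; t=(.066-o[2])/(p[:,2]-o[2]); p=(o+t[:,None]*(p-o))[:,:2]
    (cc,rad)=cv2.minEnclosingCircle(p.astype(np.float32)*1000); print(m.sum(),np.round(p.mean(0),4),cc,rad); ms.append(cc)
    a=P[r]; 
print('pins mid',np.mean(ms,0))
# holes: rim by brightness, top plane z=.0729 ; hole bottom rim check via all not-plate within 1.5 mm
for u,v in((207,309),(443,309)):
    r=np.s_[v-22:v+23,u-22:u+23]; q=P[r]; 
    for th in(.0015,.0025,.0035):
        b=(~(q[...,2]>.0729-th)).astype(np.uint8); n,l,st,ce=cv2.connectedComponentsWithStats(b); k=l[22,22]; p=q[l==k]
        t=(.0729-o[2])/(p[:,2]-o[2]); p=(o+t[:,None]*(p-o))[:,:2]; cc,rad=cv2.minEnclosingCircle(p.astype(np.float32)*1000); print('hole',th,cc,rad)
E
```

```text
[ 0.4811 -0.0254  0.0889]
125 [ 0.4703 -0.0731] (470.00933837890625, -73.04207611083984) 2.959237575531006
126 [0.4941 0.0198] (493.9176025390625, 20.00298309326172) 3.324737310409546
pins mid [481.96347046 -26.51954651]
hole 0.0015 (469.7846984863281, -72.24774169921875) 6.415356159210205
hole 0.0025 (469.3877868652344, -71.94414520263672) 6.073002815246582
hole 0.0035 (469.14361572265625, -71.60014343261719) 5.955588340759277
hole 0.0015 (493.0364990234375, 20.033321380615234) 6.475064754486084
hole 0.0025 (492.8222961425781, 20.28358268737793) 6.018421173095703
hole 0.0035 (492.2900085449219, 20.03256607055664) 5.81665563583374
```

Call:
carry_out([
  {"tx":0.06,"ty":-0.04,"tz":0,"wx":0,"wy":0,"wz":0,"claw":1},
  {"tx":0,"ty":0,"tz":-0.3,"wx":0,"wy":0,"wz":0,"claw":1},
  {"tx":0,"ty":0,"tz":-0.3,"wx":0,"wy":0,"wz":0,"claw":1},
  {"tx":0,"ty":0,"tz":0,"wx":0,"wy":0,"wz":0,"claw":1},
])

```text
clock: 9.43
tcp_pos: [0.4813, -0.0257, 0.0825]
orientation: [-0.0, 0.124, 0.992, 0.0]
wrist_force: [0.5, 0.4, -2.1]
finger_gap: 0.0114
grip_force: 49.5
```

Call:
carry_out([
  {"tx":0,"ty":0,"tz":-0.3,"wx":0,"wy":0,"wz":0,"claw":1},
  {"tx":0,"ty":0,"tz":0,"wx":0,"wy":0,"wz":0,"claw":1},
])

```text
clock: 9.68
tcp_pos: [0.4815, -0.0257, 0.0797]
orientation: [-0.0, 0.124, 0.992, 0.0]
wrist_force: [0.1, -0.4, -1.1]
finger_gap: 0.0112
grip_force: 49.5
```

The plate is over the pins and there's no contact force. I'll keep lowering it to the ledge.

Call:
carry_out([
  {"tx":0,"ty":0,"tz":-0.3,"wx":0,"wy":0,"wz":0,"claw":1},
  {"tx":0,"ty":0,"tz":-0.3,"wx":0,"wy":0,"wz":0,"claw":1},
  {"tx":0,"ty":0,"tz":-0.1,"wx":0,"wy":0,"wz":0,"claw":1},
  {"tx":0,"ty":0,"tz":0,"wx":0,"wy":0,"wz":0,"claw":1},
])

```text
clock: 10.18
tcp_pos: [0.4815, -0.0258, 0.0728]
orientation: [-0.0, 0.124, 0.992, 0.0]
wrist_force: [0.0, 0.4, -2.2]
finger_gap: 0.011
grip_force: 49.5
```

Call:
carry_out([
  {"tx":0,"ty":0,"tz":-0.1,"wx":0,"wy":0,"wz":0,"claw":1},
  {"tx":0,"ty":0,"tz":0,"wx":0,"wy":0,"wz":0,"claw":1},
])

```text
clock: 10.42
tcp_pos: [0.4818, -0.0258, 0.0722]
orientation: [0.0, 0.124, 0.992, 0.0]
wrist_force: [-0.1, 0.3, -0.1]
finger_gap: 0.0114
grip_force: 49.8
```

Contact is beginning, so I'll release.

Call:
carry_out([
  {"tx":0,"ty":0,"tz":-0.05,"wx":0,"wy":0,"wz":0,"claw":1},
  {"tx":0,"ty":0,"tz":0,"wx":0,"wy":0,"wz":0,"claw":1},
  {"tx":0,"ty":0,"tz":0,"wx":0,"wy":0,"wz":0,"claw":-0.2},
  {"tx":0,"ty":0,"tz":0,"wx":0,"wy":0,"wz":0,"claw":-0.2},
  {"tx":0,"ty":0,"tz":0,"wx":0,"wy":0,"wz":0,"claw":-0.2},
  {"tx":0,"ty":0,"tz":0,"wx":0,"wy":0,"wz":0,"claw":-0.2},
])

```text
clock: 11.18
tcp_pos: [0.4816, -0.0258, 0.0713]
orientation: [-0.0, 0.124, 0.992, 0.0]
wrist_force: [0.2, 0.6, -1.4]
finger_gap: 0.0512
grip_force: 0.0
```

Call:
carry_out([
  {"tx":0,"ty":0,"tz":2,"wx":0,"wy":0,"wz":0,"claw":-0.2},
  {"tx":0,"ty":0,"tz":4,"wx":0,"wy":0,"wz":0,"claw":-0.2},
  {"tx":0,"ty":0,"tz":4,"wx":0,"wy":0,"wz":0,"claw":-1},
  {"tx":0,"ty":0,"tz":4,"wx":0,"wy":0,"wz":0,"claw":-1},
  {"tx":0,"ty":0,"tz":4,"wx":0,"wy":0,"wz":0,"claw":-1},
  {"tx":0,"ty":0,"tz":0,"wx":0,"wy":0,"wz":0,"claw":-1},
  {"tx":0,"ty":0,"tz":0,"wx":0,"wy":0,"wz":0,"claw":-1},
  {"tx":0,"ty":0,"tz":0,"wx":0,"wy":0,"wz":0,"claw":-1},
])

```text
clock: 12.18
tcp_pos: [0.4808, -0.0256, 0.2499]
orientation: [-0.001, 0.124, 0.992, 0.0]
wrist_force: [-0.7, 0.3, 0.3]
finger_gap: 0.0851
grip_force: 0.0
```

```bash
python3 - <<'E'
from h import *
s=env.get_state(); T=toolT(s); c=read_camera('wrist'); print(np.round(s['tcp_pos'],4))
P=cloud(c,T@c['hand_eye']); cv2.imwrite('pics/w7.png',c['image']); Z=P[...,2]
near=np.hypot(P[...,0]-.4818,P[...,1]+.0265)
m=(near<.08)&(abs(Z-.056)<.004); q=P[m]; A=np.c_[q[:,:2],np.ones(len(q))]
print(m.sum(),'top z',np.median(q[:,2]),'tilt',np.linalg.lstsq(A,q[:,2],rcond=None)[0][:2],cv2.minAreaRect(q[:,:2].astype(np.float32)*1000))
m=(near<.04)&(abs(Z-.101)<.004); m&=(Z>.0985); q=P[m]; print('fin',np.median(q[:,2]),cv2.minAreaRect(q[:,:2].astype(np.float32)*1000))
t=cloud(read_camera('top')); m=(t[...,2]>.135)&(t[...,2]<.16)&(np.hypot(t[...,0]-.59,t[...,1]+.136)<.08); print('bar',m.sum(),cv2.minAreaRect(t[m][:,:2].astype(np.float32)*1000))
E
```

```text
[ 0.4808 -0.0256  0.2499]
13047 top z 0.056234388792867074 tilt [-2.66640846e-05  1.10575025e-04] ((488.8277893066406, -28.130393981933594), (144.0528564453125, 99.55980682373047), 77.1502914428711)
fin 0.10115050606096557 ((481.7862243652344, -26.49994659423828), (11.98164176940918, 39.67672348022461), 76.03675842285156)
bar 55 ((617.8314208984375, -143.25640869140625), (9.898366928100586, 46.532257080078125), 76.9898910522461)
```

View pics/w7.png

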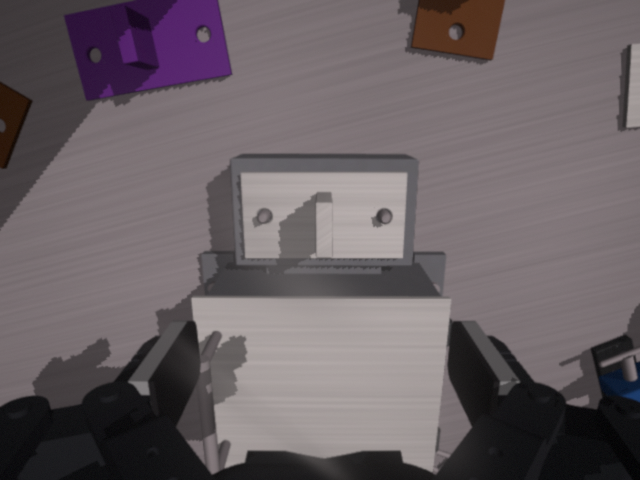

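The plate is flush: its top is at z=0.0562, the fin is centred at (0.4818,−0.0265) and both pins poke through at (264,216) and (384,216). Next is the hatch bar, predicted at (0.5885,−0.1359,0.146), which agrees with the measurement from the top camera.

Call:
carry_out([
  {"tx":3.6,"ty":-3.7,"tz":0,"wx":0,"wy":0,"wz":0,"claw":-1},
  {"tx":3.6,"ty":-3.7,"tz":0,"wx":0,"wy":0,"wz":0,"claw":-1},
  {"tx":3.6,"ty":-3.6,"tz":-2,"wx":0,"wy":0,"wz":0,"claw":-1},
  {"tx":0,"ty":0,"tz":-3,"wx":0,"wy":0,"wz":0,"claw":-1},
  {"tx":0,"ty":0,"tz":-3,"wx":0,"wy":0,"wz":0,"claw":-1},
  {"tx":0,"ty":0,"tz":-2.4,"wx":0,"wy":0,"wz":0,"claw":-1},
  {"tx":0,"ty":0,"tz":-2,"wx":0,"wy":0,"wz":0,"claw":-1},
  {"tx":0,"ty":0,"tz":0,"wx":0,"wy":0,"wz":0,"claw":-1},
])

```text
clock: 13.28
tcp_pos: [0.5878, -0.1352, 0.1248]
orientation: [-0.003, 0.124, 0.992, 0.001]
wrist_force: [-0.4, 0.4, -0.1]
finger_gap: 0.0856
grip_force: 0.0
```

Call:
carry_out([
  {"tx":0,"ty":0,"tz":0,"wx":0,"wy":0,"wz":0,"claw":-1},
  {"tx":0,"ty":0,"tz":0,"wx":0,"wy":0,"wz":0,"claw":-1},
])

```text
clock: 13.52
tcp_pos: [0.5903, -0.136, 0.1285]
orientation: [0.001, 0.124, 0.992, -0.0]
wrist_force: [0.7, 0.1, 0.1]
finger_gap: 0.0855
grip_force: 0.0
```

Call:
carry_out([
  {"tx":0,"ty":0,"tz":-0.2,"wx":0,"wy":0,"wz":0,"claw":1},
  {"tx":0,"ty":0,"tz":0,"wx":0,"wy":0,"wz":0,"claw":1},
  {"tx":0,"ty":0,"tz":0,"wx":0,"wy":0,"wz":0,"claw":1},
  {"tx":0,"ty":0,"tz":0,"wx":0,"wy":0,"wz":0,"claw":1},
  {"tx":0,"ty":0,"tz":0,"wx":0,"wy":0,"wz":0,"claw":1},
  {"tx":0,"ty":0,"tz":0,"wx":0,"wy":0,"wz":0,"claw":1},
  {"tx":0,"ty":0,"tz":0,"wx":0,"wy":0,"wz":0,"claw":1},
  {"tx":0,"ty":0,"tz":0,"wx":0,"wy":0,"wz":0,"claw":1},
], newtons=50)

```text
clock: 14.52
tcp_pos: [0.5896, -0.136, 0.1256]
orientation: [0.0, 0.124, 0.992, -0.0]
wrist_force: [-2.0, -1.6, 1.7]
finger_gap: 0.0083
grip_force: 48.7
```

```bash
python3 - <<'E'
import numpy as np
p0=np.array([-170.,46]); yh=np.array([.2443,.9697]); prev=p0
for a in np.radians(np.arange(4,61,4)):
    u=170*np.cos(a)-46*np.sin(a); v=170*np.sin(a)+46*np.cos(a); p=np.array([-u,v]); d=(p-prev)/10; prev=p
    print(round(np.degrees(a)),np.round([d[0]*yh[0],d[0]*yh[1],d[1]],2),np.round(p-p0,1))
E
```

```text
4 [0.09 0.35 1.17] [ 3.6 11.7]
8 [0.11 0.43 1.15] [ 8.1 23.2]
12 [0.13 0.51 1.11] [13.3 34.3]
16 [0.15 0.58 1.07] [19.3 45.1]
20 [0.16 0.65 1.03] [26.  55.4]
24 [0.18 0.72 0.98] [33.4 65.2]
28 [0.2  0.78 0.93] [41.5 74.4]
32 [0.21 0.84 0.87] [50.2 83.1]
36 [0.23 0.9  0.8 ] [59.5 91.1]
40 [0.24 0.95 0.74] [69.3 98.5]
44 [0.25 1.   0.67] [ 79.7 105.2]
48 [0.26 1.04 0.59] [ 90.4 111.1]
52 [0.27 1.08 0.52] [101.6 116.3]
56 [0.28 1.11 0.44] [113.1 120.7]
60 [0.29 1.14 0.36] [124.8 124.2]
```

Call:
carry_out([
  {"tx":0.09,"ty":0.35,"tz":1.17,"wx":0,"wy":0,"wz":0,"claw":1},
  {"tx":0.11,"ty":0.43,"tz":1.15,"wx":0,"wy":0,"wz":0,"claw":1},
  {"tx":0.13,"ty":0.51,"tz":1.11,"wx":0,"wy":0,"wz":0,"claw":1},
  {"tx":0.15,"ty":0.58,"tz":1.07,"wx":0,"wy":0,"wz":0,"claw":1},
  {"tx":0,"ty":0,"tz":0,"wx":0,"wy":0,"wz":0,"claw":1},
])

```text
clock: 15.15
tcp_pos: [0.5945, -0.1171, 0.172]
orientation: [0.0, 0.123, 0.992, -0.001]
wrist_force: [-2.3, -5.2, 0.4]
finger_gap: 0.0082
grip_force: 48.9
```

Call:
carry_out([
  {"tx":0.16,"ty":0.65,"tz":1.03,"wx":0,"wy":0,"wz":0,"claw":1},
  {"tx":0.18,"ty":0.72,"tz":0.98,"wx":0,"wy":0,"wz":0,"claw":1},
  {"tx":0.2,"ty":0.78,"tz":0.93,"wx":0,"wy":0,"wz":0,"claw":1},
  {"tx":0.21,"ty":0.84,"tz":0.87,"wx":0,"wy":0,"wz":0,"claw":1},
  {"tx":0.23,"ty":0.9,"tz":0.8,"wx":0,"wy":0,"wz":0,"claw":1},
  {"tx":0,"ty":0,"tz":0,"wx":0,"wy":0,"wz":0,"claw":1},
])

```text
clock: 15.9
tcp_pos: [0.6044, -0.0787, 0.2192]
orientation: [0.001, 0.124, 0.992, -0.001]
wrist_force: [-5.2, -6.5, 7.8]
finger_gap: 0.0081
grip_force: 49.1
```

Call:
carry_out([
  {"tx":0.24,"ty":0.95,"tz":0.74,"wx":0,"wy":0,"wz":0,"claw":1},
  {"tx":0.25,"ty":1.0,"tz":0.67,"wx":0,"wy":0,"wz":0,"claw":1},
  {"tx":0.26,"ty":1.04,"tz":0.59,"wx":0,"wy":0,"wz":0,"claw":1},
  {"tx":0.27,"ty":1.08,"tz":0.52,"wx":0,"wy":0,"wz":0,"claw":1},
  {"tx":0.28,"ty":1.11,"tz":0.44,"wx":0,"wy":0,"wz":0,"claw":1},
  {"tx":0.29,"ty":1.14,"tz":0.36,"wx":0,"wy":0,"wz":0,"claw":1},
  {"tx":0,"ty":0,"tz":0,"wx":0,"wy":0,"wz":0,"claw":1},
  {"tx":0,"ty":0,"tz":0,"wx":0,"wy":0,"wz":0,"claw":1},
])

```text
clock: 16.9
tcp_pos: [0.6209, -0.0146, 0.2521]
orientation: [0.002, 0.123, 0.992, -0.0]
wrist_force: [-0.6, -3.3, 7.7]
finger_gap: 0.008
grip_force: 51.5
```

```bash
python3 - <<'E'
from h import *
s=env.get_state(); print(np.round(s['tcp_pos'],4),s['wrist_force'],s['grip_force'],np.abs(s['qvel']).max(),s['clock'])
O=np.array([.608,-.0583]); x=np.array([.9697,-.2443]); y=np.array([.2443,.9697])
g=s['tcp_pos'][:2]-O; yb=g@y*1000-90; zb=(s['tcp_pos'][2]+.0187)*1000-100
print('bar rel hinge',yb,zb,'r',np.hypot(yb,zb),'(176.1) angle',np.degrees(np.arctan2(zb,-yb)-np.arctan2(46,170)))
c=read_camera('scene'); cv2.imwrite('pics/s8.png',c['image'])
for n,C in(('scene',cloud(c)),('top',cloud(read_camera('top')))):
    G=(C[...,:2]-O); gx,gy,gz=G@x,G@y,C[...,2]-.1
    m=(abs(gx)<.075)&(abs(gy)<.12)&(gz>.02)&(gz<.2)
    for lab,k in(('',m&(gx<-.06)),('r',m&(gx>.06))):
        if k.sum()>20:
            q=np.stack([gy[k]-.09,gz[k]],1).astype(np.float32); vx,vy,_,_=cv2.fitLine(q,cv2.DIST_HUBER,0,.01,.01).ravel(); print(n,lab,k.sum(),'hatch angle',np.degrees(np.arctan2(abs(vy),-vx*np.sign(vy))))
w=cloud(read_camera('top')); m=(np.hypot(w[...,0]-.4818,w[...,1]+.0265)<.04)&(w[...,2]>.09)&(w[...,2]<.105);print('fin',m.sum(), w[m].mean(0) if m.sum() else '')
E
```

```text
[ 0.6209 -0.0146  0.2521] [-0.57318314 -3.33384384  7.69757133] 51.474244594573975 0.005017843761926318 16.9
bar rel hinge -44.49457320095999 170.7547312944502 r 176.4566385936655 (176.1) angle 60.253895297212225
scene  52 hatch angle 59.92217
scene r 76 hatch angle 59.96989
fin 0
```

View pics/s8.png

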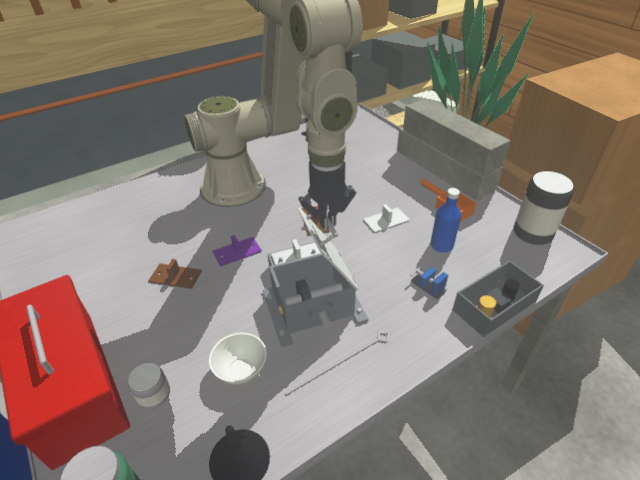

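The hatch is held open at about 60° near (335,265): 60.3° from the gripper pose and 59.9–60.0° from the camera. The plate is still on the ledge at about (285,253), and everything is still. I'll hand it in.

```bash
python3 -c "
from workcell import env
print(env.hand_in())"
```

```text
the job is handed in; nothing more can be done
None
```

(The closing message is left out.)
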